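# Index and lock the rotary assembly fixture

### The arm

A 7-joint arm with a two-finger parallel gripper is mounted at the origin on the work surface. World frame = base frame: x ahead of the robot, y to its left, z up, the work surface at z = 0. Lengths are in m, angles in rad, forces in N, time in s.
With the tool pointing down it reaches from about 0.4 to 0.85 m from the base axis. Payload 10.4 kg.
Tool frame: the origin (TCP) lies at the very end of the fingers, on their centre line; the grasp point (between the pads) lies 19 mm behind it; z points along the fingers, y is the line along which they close (so a half turn about z gives the same grasp; the last joint's range is limited). The gripper opens to 85 mm and grips with 20 to 120 N. Pads are 22 mm wide; open, the fingers measure 114 mm over their backs; the gripper's body (76 mm by 85 mm) begins 54 mm behind the grasp point. The pads swing forward as they close: fully open they stand 13 mm farther back than shut.
Start: joints at [1.21, 0.332, -0.065, 1.46, 0.022, 1.35, -0.088], TCP at [0.207, -0.59, 0.231] pointing down, gripper open.
Joint ranges: [-2.6, 2.6], [-0.5, 2.12], [-1.47, 1.34], [0.16, 2.42], [-1.27, 4.41], [0.06, 2.06], [-2.6, 2.6]. Speed limits (rad/s): [2.22, 2.22, 2.79, 2.79, 3.14, 3.14, 3.14].

### API

Orientations are given as a unit quaternion [x, y, z, w].
In Python, from workcell import * gives the robot as it stands.
- The arm moves only by the tool step_arm, never from a script. Its argument "commands" is one flat list of numbers, 7 for each row, row after row: the finger opening in mm, from 0 to 85.4, then the shift along the world's x, y, z as a fraction of full scale, then the turn, a rotation vector about the world's x, y, z as a fraction of full scale. A call has exactly 10 rows; each row is the pose to reach, as a shift and turn from the pose commanded when the call began, turning the shorter way round; what a row does not reach only later rows make up. Full scale, the value 1, is 0.6 m for a shift and pi rad for a turn. A row lasts 1/8 s, in which the tool goes at most 62.5 mm and 10.7 degrees, less where a joint would pass 70% of its speed; a pose out of reach is approached as far as the arm can. A call with a number of a shift or a turn outside -1 to 1 is refused whole. A call with a gripper value outside its range is refused whole. The fingers move at their own pace and stop on an object; "squeeze" is the grip in N (left out, the last holds). Time passes only in rows, so rows that repeat a pose let the fingers close, or fill a call up. It gives the time, the measured TCP pose, the force, the opening and the grip force at its end, in the units of the state.
- get_obs(): the state, without advancing time (a new reading comes with each control period).
- camera(name): name is "scene" or "top" or "wrist"; returns the picture (384x512x3 uint8, red, green, blue); there is no depth.
- camera_params(name): a dict with "mtx" (3x3 intrinsics, pixels), "extrinsics" (4x4, takes a point from world to camera coordinates); the wrist camera has in their place "tool_from_camera" (4x4, takes a point from camera to tool coordinates, whose origin is the TCP and whose axes are the flange's). Camera axes: x right, y down, z forward; pixel columns grow to the right and rows downward; lengths in m; the calibration is good to about 2 mm. A picture is of the moment at which its call begins: read the wrist's pose just before it. camera_params takes no time and is no camera call.
- hand_in(): hands the job in; it is judged then, once.
The state is a dict: "clock": time; "joint_pos": joint angles; "joint_velocities": joint speeds; "tau": joint torques, N m; "position": TCP position; "ee_rot": TCP orientation; "ft_force": force on the tool from outside, world axes, zero at the start; "torque": the same for the moment, N m; "grip_width": opening from 0.0 (shut) to 1.0 (fully open); "grasp_force": force on a finger pad.
Only numpy, scipy, OpenCV 4.12 (cv2) and the standard library are available. Lean on these libraries where they do the work, as an engineer would, in place of code of your own. Each camera call takes 0.05 s, during which the arm holds its last target. There are 200 camera calls.

### The job

Lock the rotary assembly fixture: push the nest round, either way, until the slot in the rim of its disc faces the slide bolt, then push the bolt by its lug fully home through the slot and take the hand away. Only push lightly: do not pinch anything, do not force the bolt against the rim, do not lift the disc off its spindle, and leave everything else on the bench where it is.

Things in the scene. Friction and masses are not known exactly. Their poses are not given: they have to be found in the camera images.
- fixture: rotary assembly fixture fixed to the bench: dark ground plate 190 x 190 mm, top 14 mm up. Origin on the bench, on the vertical axis of the disc; z up. The slide bolt is on its +y side and slides along its y axis, over x = 0, towards the axis (-y). The bolt's aluminium guide block fills x -25..25, y 117..153 mm, top 43 mm above the bench
- disc (a joint): angle (rad) of the slotted locking disc, anticlockwise from above, relative to the fixture; 0 or 6.283 when the slot faces the bolt. Turns endlessly either way, stiff bearing (about 0.2 N m), stays where left. Aluminium, 210 mm across, 12 mm thick, top 38 mm above the bench; carries the product nest, which turns with it
- slot (a point): centre of the mouth of the disc's only slot, on the rim 105 mm from the axis, 32 mm above the bench. Slot open at the rim, 22 mm wide (28 at the chamfered mouth), 28 mm deep. y axis points outward along the slot; axes turn with the disc
- nest (a point): middle of the aluminium product nest on the disc, on the disc's axis, level with the nest's rim, 64 mm above the bench. Rectangular frame 150 mm along this x, 96 mm along this y, upright outer walls from the disc (38 mm) up to 64; the middle 30 mm of each long wall only 12 mm high. The slot is on its +y side. A push on an outer wall, well off centre, turns the disc
- plate_lift (a joint): how far (m) the disc is lifted off its spindle, 0 = seated; it drops over the spindle and can be raised up to 0.03; it should stay seated
- bolt (a joint): travel (m) of the slide bolt towards the disc: 0 drawn out, 0.028 fully home (lug against the guide, nose 22 mm inside the slot). Friction about 2.5 N, stays where left; the rim stops it if the slot is not in front. Steel bar 16 mm wide, 10 high, 27 to 37 mm above the bench, rounded nose
- nose (a point): tip of the bolt's nose, 32 mm above the bench; at travel 0 it is 111 mm from the disc's axis, 6 mm clear of the rim; axes as the fixture's
- lug (a point): middle of the top edge of the outer face (away from the disc) of the bolt's upright finger lug, 61 mm above the bench, 78 mm behind the nose tip, so 189 mm from the disc's axis at travel 0. Lug: steel plate 28 mm wide, 8 thick, from 27 to 61 mm above the bench; push its outer face towards the disc (fixture's -y). Axes as the fixture's
- screw_cup: small steel screw bowl, 52 mm across, 22 high, standing beside the bolt; origin at the centre of its underside
- bit_block: black bit holder block 36 x 60 x 20 mm with short steel bits, beside the bolt on its other side; origin at the centre of its underside
- tweezers: black tweezers 128 mm long, 8 mm thick, lying along its x near the fixture; origin at mid-length on its underside
- pcb: loose green circuit board 55 x 85 x 5 mm with components up to 13 mm, lying near the fixture; origin at the centre of its underside
- mug: steel mug 84 mm across, 150 high; origin at the centre of its underside
- tape_roll: roll of tape lying flat, 90 mm across, 25 high; origin at the centre of its underside
- screwdriver: black-handled screwdriver, about 200 mm long, lying on the bench; origin on its underside

How it is judged:
On the way, in this order (a step that is already met when the one before it is completed fails the run):
1. the slot faces the bolt (x of slot in the frame of fixture between -0.006 and 0.006 m and y of slot in the frame of fixture above 0.09 m), for 0.1 s.
2. the bolt is pushed fully home through the slot (value of joint bolt above 0.025 m), for 0.2 s.
At the end, for the whole second after the job is handed in: The bolt stands within 3 mm of fully home (travel over 25 of 28 mm) in the disc's slot, the slot's mouth within 6 mm of the bolt's line, the disc seated on its spindle (within 3 mm) and at rest (all of step 1 and value of joint bolt above 0.025 m and velocity of joint disc between -0.05 and 0.05 rad/s and value of joint plate_lift below 0.003 m); the robot touches nothing.
It fails at once if the disc was lifted off its spindle by more than 5 mm (value of joint plate_lift above 0.005 m).
It fails at once if the bolt was pinched or forced (over 35 N from the fingers) (contact force between the fingers and bolt above 35 N).
It fails at once if the nest was pinched or forced (over 35 N from the fingers) (contact force between the fingers and disc above 35 N).
It fails at once if another thing on the bench was moved by more than 25 mm or lifted (distance of any of screw_cup, bit_block, tweezers, pcb, mug, tape_roll, screwdriver from where it was at the start of the episode above 0.025 m or height (world z) of any of screw_cup, bit_block, tweezers, pcb, mug, tape_roll, screwdriver above 0.012 m).
It also fails if it takes over 56 s, if anything falls off the work surface, if the arm or the gripper's body presses on something with over 40 N, if the wrist force passes 120 N, or if a joint passes its speed limit or range.

## Working session

There is one attempt and no reset: what is moved stays moved. The work goes in short steps, Python scripts to look and compute and a tool call to move; the robot and the scene stay as the last step left them, time stands still between calls to the robot, and variables do not carry over. Pictures are saved under pics/ and viewed, at most 10 in all, crops included, and the job is handed in when it is done.

Besides the shell and the picture viewer there is one more tool, called after "Request:" by a JSON object that holds its "name" and its "arguments". step_arm: Moves the arm, as the interface text tells. Its arguments: {"type":"object","properties":{"commands":{"type":"array","items":{"type":"number"}},"squeeze":{"type":"number"}},"required":["commands"]}

```bash
mkdir -p pics; python3 - <<'E'
from workcell import *
import cv2
for n in ("scene","top"):
    p=camera_params(n); print(n,p["mtx"].round(1).tolist(),p["extrinsics"].round(4).tolist())
    cv2.imwrite(f"pics/{n}0.png",cv2.resize(camera(n)[:,:,::-1],(800,600),interpolation=cv2.INTER_CUBIC))
print(camera_params("wrist")); o=get_obs(); print(o["position"],o["ee_rot"],o["clock"])
E
```

```text
scene [[449.3, 0.0, 252.2], [0.0, 449.3, 192.5], [0.0, 0.0, 1.0]] [[0.2833, 0.959, 0.0061, -0.1083], [0.7977, -0.2321, -0.5565, -0.4225], [-0.5323, 0.1625, -0.8308, 1.7503], [0.0, 0.0, 0.0, 1.0]]
top [[416.0, 0.0, 255.9], [0.0, 416.0, 191.8], [0.0, 0.0, 1.0]] [[-0.0062, -0.9999, -0.0148, -0.0411], [-0.9942, 0.0078, -0.1077, 0.5642], [0.1078, 0.0141, -0.9941, 1.2551], [0.0, 0.0, 0.0, 1.0]]
{'mtx': array([[276.56705802,   0.        , 256.92661849],
       [  0.        , 276.56705802, 190.81779777],
       [  0.        ,   0.        ,   1.        ]]), 'tool_from_camera': array([[-3.34250270e-04, -9.45972296e-01, -3.24247287e-01,
         8.38834392e-02],
       [ 9.99999399e-01,  2.23023267e-05, -1.09591496e-03,
        -4.54779621e-04],
       [ 1.04393666e-03, -3.24247459e-01,  9.45971720e-01,
        -1.42216244e-01],
       [ 0.00000000e+00,  0.00000000e+00,  0.00000000e+00,
         1.00000000e+00]])}
[ 0.20703061 -0.58937725  0.23059443] [ 9.85768728e-01  1.68106008e-01 -1.19430392e-04 -6.08229114e-04] 0.1
```

View pics/top0.png

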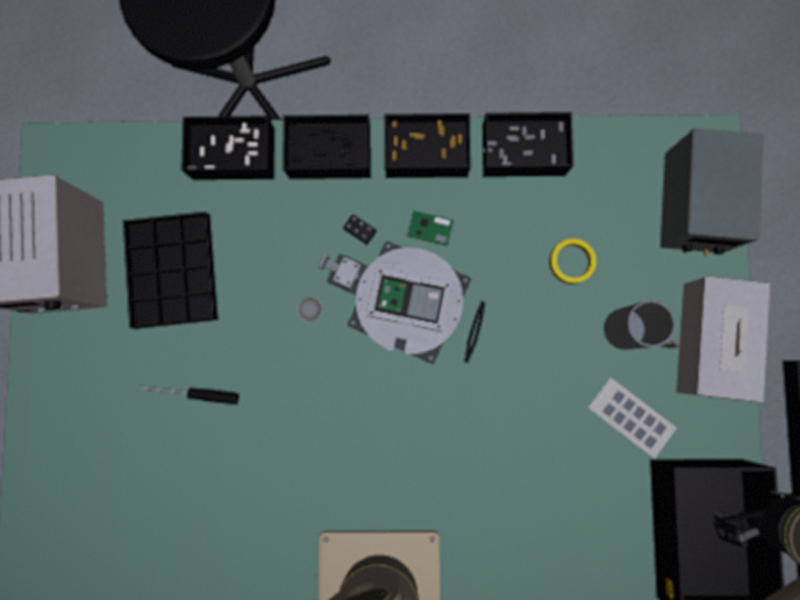

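View pics/scene0.png

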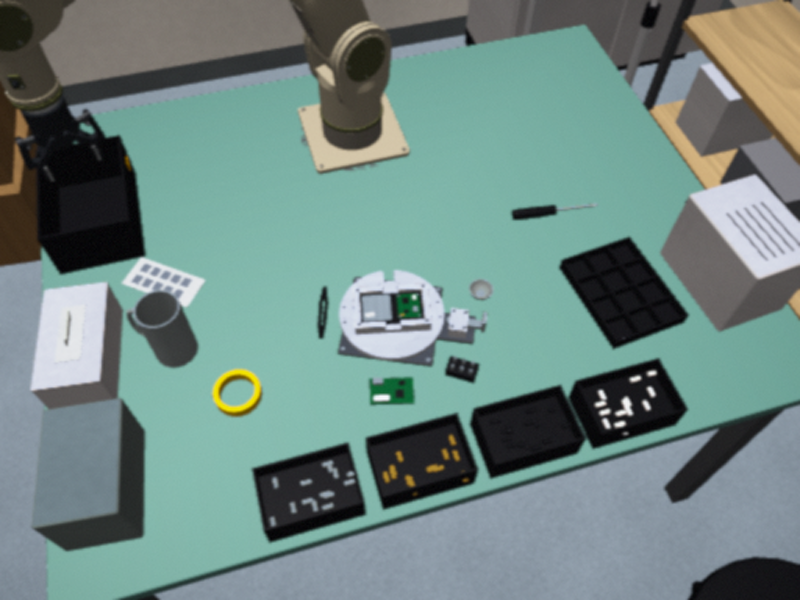

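The top view shows the disc centre at about (411,300), its slot at (400,345) facing the robot, and the bolt guide at (345,270) with its lug at (325,262). The screw cup is at (310,308) and the bit block at (360,229). The turn needed is about 105–110° clockwise as seen from above.

```bash
cat > h.py <<'E'
from workcell import *
import cv2, numpy as np
from scipy.spatial.transform import Rotation as R
def cam(n):
    p=camera_params(n)
    if n=="wrist":
        o=get_obs(); T=np.eye(4); T[:3,:3]=R.from_quat(o["ee_rot"]).as_matrix(); T[:3,3]=o["position"]
        return p["mtx"], T@p["tool_from_camera"]
    return p["mtx"], np.linalg.inv(p["extrinsics"])
def ray(px,z,K,T):
    px=np.atleast_2d(px).astype(float); d=np.c_[px,np.ones(len(px))]@np.linalg.inv(K).T@T[:3,:3].T
    return (T[:3,3]+d*((z-T[2,3])/d[:,2])[:,None])
def proj(P,K,T):
    c=(np.atleast_2d(P)-T[:3,3])@T[:3,:3]@K.T; return c[:,:2]/c[:,2:]
def circ(p):
    A=np.c_[2*p[:,:2],np.ones(len(p))]; s=np.linalg.lstsq(A,(p[:,:2]**2).sum(1),rcond=None)[0]
    return s[:2],np.sqrt(s[2]+s[:2]@s[:2])
E
python3 - <<'E'
from h import *
K,T=cam("top"); im=camera("top")
hsv=cv2.cvtColor(im,cv2.COLOR_RGB2HSV)
m=((hsv[...,1]<45)&(hsv[...,2]>120)).astype(np.uint8); m[:,:200]=0;m[:,320:]=0;m[:140]=0;m[250:]=0
m[:, :226]=0
c=max(cv2.findContours(m,0,1)[0],key=cv2.contourArea)[:,0]
w=ray(c,.038,K,T)
for _ in range(6):
    s,r=circ(w); e=np.linalg.norm(w[:,:2]-s,axis=1)-r; w=w[abs(e)<max(.004,e.std())]
print("disc",s,r,len(w))
crop=im[140:250,180:320]; cv2.imwrite("pics/crop0.png",cv2.resize(crop[:,:,::-1],None,fx=5.4,fy=5.4,interpolation=cv2.INTER_CUBIC))
E
```

```text
disc [ 0.56323014 -0.06292685] 0.10485220519602031 187
```

View pics/crop0.png

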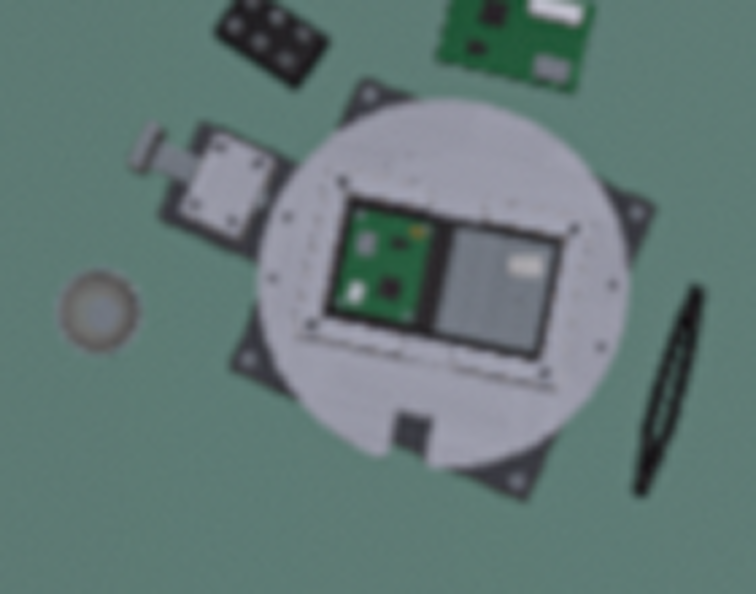

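The crop shows the slot mouth at (407,462) with its inner end at (414,413). The lug's outer edge runs from about (148,122) to (130,162), the plate screws are at (370,93), (637,212), (515,481), (250,358), the cup is at (99,311) and the bit block at (270,42).

```bash
python3 - <<'E'
from h import *
K,T=cam("top")
f=lambda p,z: ray((np.atleast_2d(p)+.5)/5.4-.5+[180,140],z,K,T)[:,:2]
sc=f([(370,93),(637,212),(515,481),(250,358)],.014)
c=np.array([.5632,-.0629])
print("screws mean",sc.mean(0),np.linalg.norm(sc-sc.mean(0),axis=1))
d=(sc[0]+sc[3]-sc[1]-sc[2]); print("bolt dir from plate",np.degrees(np.arctan2(d[1],d[0])))
d2=(sc[0]+sc[1]-sc[2]-sc[3]); print(np.degrees(np.arctan2(d2[1],d2[0]))+90)
L=f([(148,122),(130,162)],.061); m=L.mean(0)-c; print("lug",L,L.mean(0),np.linalg.norm(m),np.degrees(np.arctan2(m[1],m[0])), np.linalg.norm(L[0]-L[1]))
g=f([(207,127),(277,160),(172,212)],.043);print("guide",g)
s=f([(407,462)],.038)[0]-c; print("slot",np.linalg.norm(s),np.degrees(np.arctan2(s[1],s[0])))
n=f([(350,195),(565,238),(540,360),(325,315)],.064); print("nest inner?",n, n.mean(0)); e=n[0]+n[1]-n[2]-n[3]; print(np.degrees(np.arctan2(e[1],e[0])))
n=f([(303,337),(550,387)],.038); e=n[1]-n[0]; print("wallfoot -y",n,np.degrees(np.arctan2(e[1],e[0]))) 
print("cup",f([(99,311)],.022),"bit",f([(270,42)],.02),"tweez",f([(698,288),(640,492)],.008),"pcb",f([(435,60),(575,92)],.005))
E
```

```text
screws mean [ 0.56381487 -0.06272658] [0.12068345 0.12045133 0.12039009 0.11923691]
bolt dir from plate 64.97151332842675
65.30102822003721
lug [[0.65245595 0.10271609]
 [0.62973247 0.11271446]] [0.64109421 0.10771527] 0.1875555391002752 65.46098498776412 0.024825868316391574
guide [[0.65253773 0.07131719]
 [0.63311152 0.03127554]
 [0.60368156 0.0910903 ]]
slot 0.10432743230501583 168.30224652114273
nest inner? [[ 0.60949202 -0.01118206]
 [ 0.5842645  -0.13103799]
 [ 0.5162061  -0.11626649]
 [ 0.54216895  0.00295421]] [ 0.56303289 -0.06388308]
-12.05325324157599
wallfoot -y [[ 0.53216864  0.01685466]
 [ 0.50277321 -0.12283576]] -101.88351727640357
cup [[0.54942198 0.13547543]] bit [[0.70664915 0.03710114]] tweez [[ 0.56152587 -0.21086564]
 [ 0.44378103 -0.175206  ]] pcb [[ 0.69820463 -0.05911927]
 [ 0.67830161 -0.14130858]]
```

Request:
{"name": "step_arm", "arguments": {"commands": [0,0.025,0.05,0,0,0,0.042,0,0.05,0.1,0,0,0,0.083,0,0.075,0.15,0,0,0,0.125,0,0.1,0.2,0,0,0,0.167,0,0.125,0.25,0,0,0,0.208,0,0.15,0.3,0,0,0,0.25,0,0.175,0.35,0,0,0,0.292,0,0.2,0.4,0,0,0,0.333,0,0.225,0.45,0,0,0,0.375,0,0.25,0.5,0,0,0,0.417], "squeeze": 20}}

```text
clock: 1.4
position: [0.3574, -0.2886, 0.2312]
ee_rot: [0.678, 0.735, -0.0, -0.0]
ft_force: [0.6, 0.3, 0.6]
grip_width: -0.002
grasp_force: 0.0
```

Request:
{"name": "step_arm", "arguments": {"commands": [0,0.025,0.05,0,0,0,0.041,0,0.05,0.1,0,0,0,0.082,0,0.075,0.15,0,0,0,0.123,0,0.1,0.2,0,0,0,0.164,0,0.125,0.25,0,0,0,0.205,0,0.15,0.3,-0.03,0,0,0.246,0,0.175,0.35,-0.07,0,0,0.287,0,0.2,0.4,-0.1,0,0,0.328,0,0.225,0.45,-0.14,0,0,0.369,0,0.243,0.492,-0.18,0,0,0.409]}}

```text
clock: 2.65
position: [0.5033, 0.0068, 0.1226]
ee_rot: [0.102, 0.995, 0.0, 0.0]
ft_force: [0.6, -0.0, 0.7]
grip_width: -0.0
grasp_force: 0.0
```

```bash
python3 - <<'E'
from h import *
o=get_obs();print(o["clock"],o["position"],R.from_quat(o["ee_rot"]).as_matrix()[:,0],o["grip_width"],o["joint_pos"].round(2))
K,T=cam("wrist"); im=camera("wrist"); cv2.imwrite("pics/w1.png",im[:,:,::-1])
c=np.array([.5635,-.0629]);u=lambda a:np.array([np.cos(np.radians(a)),np.sin(np.radians(a))])
for x,y,z in((75,48,64),(-75,48,64),(75,-48,64),(-75,-48,64),(0,105,38)):
    print((x,y),proj(np.r_[c+x/1e3*u(78.1)+y/1e3*u(168.1),z/1e3],K,T).round())
E
```

```text
2.65 [0.50331909 0.00675824 0.12257747] [-9.79216766e-01  2.02816447e-01 -1.19932736e-04] -0.0004504244660556354 [ 0.58  0.24 -0.76  1.88  0.18  1.09  1.12]
(75, 48) [[280. 237.]]
(-75, 48) [[ 95. 237.]]
(75, -48) [[277. 330.]]
(-75, -48) [[114. 330.]]
(0, 105) [[189. 161.]]
```

View pics/w1.png

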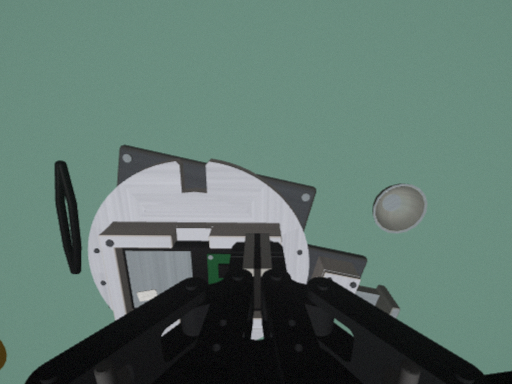

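The wrist view matches the prediction within about 5 px (3 mm): the slot mouth is at (194,163) and the +y wall runs from (103,235) to (282,235). The finger is outside that wall.

```bash
python3 - <<'E'
import numpy as np
c=np.array([.5635,-.0629]);u=lambda a:np.array([np.cos(np.radians(a)),np.sin(np.radians(a))])
P=lambda th,y=.060:c+.055*u(78.1+th)+y*u(168.1+th)
p0=np.array([.5033,.0068])
print("approach",((P(0)-p0)/.6).round(4))
for a in(0,-50):
  for i in range(1,11): print(a-5*i,((P(a-5*i)-P(a))/.6).round(4),round(-5*i/180,4))
E
```

```text
approach [ 0.0214 -0.0058]
-5 [0.0099 0.0065] -0.0278
-10 [0.0204 0.012 ] -0.0556
-15 [0.0312 0.0167] -0.0833
-20 [0.0425 0.0203] -0.1111
-25 [0.054 0.023] -0.1389
-30 [0.0657 0.0247] -0.1667
-35 [0.0776 0.0253] -0.1944
-40 [0.0894 0.0249] -0.2222
-45 [0.1011 0.0235] -0.25
-50 [0.1127 0.0211] -0.2778
-55 [ 0.0113 -0.0034] -0.0278
-60 [ 0.0223 -0.0079] -0.0556
-65 [ 0.0329 -0.0132] -0.0833
-70 [ 0.0429 -0.0195] -0.1111
-75 [ 0.0524 -0.0266] -0.1389
-80 [ 0.0612 -0.0345] -0.1667
-85 [ 0.0693 -0.0431] -0.1944
-90 [ 0.0766 -0.0524] -0.2222
-95 [ 0.083  -0.0624] -0.25
-100 [ 0.0886 -0.0728] -0.2778
```

Request:
{"name": "step_arm", "arguments": {"commands": [0,0,0,-0.03,0,0,0,0,0,0,-0.06,0,0,0,0,0,0,-0.09,0,0,0,0,0,0,-0.115,0,0,0,0,0,0,-0.127,0,0,0,0,0,0,-0.127,0,0,0,0,0,0,-0.127,0,0,0,0,0,0,-0.127,0,0,0,0,0,0,-0.127,0,0,0,0,0,0,-0.127,0,0,0]}}

```text
clock: 3.95
position: [0.503, 0.0055, 0.0473]
ee_rot: [0.104, 0.995, 0.0, 0.0]
ft_force: [-0.5, -0.6, -0.6]
grip_width: -0.003
grasp_force: 0.0
```

Request:
{"name": "step_arm", "arguments": {"commands": [0,0.011,-0.002,0,0,0,0,0,0.0214,-0.004,0,0,0,0,0,0.0313,0.0025,0,0,0,-0.0278,0,0.0418,0.008,0,0,0,-0.0556,0,0.0526,0.0127,0,0,0,-0.0833,0,0.0639,0.0163,0,0,0,-0.1111,0,0.0754,0.019,0,0,0,-0.1389,0,0.0871,0.0207,0,0,0,-0.1667,0,0.099,0.0213,0,0,0,-0.1944,0,0.1108,0.0209,0,0,0,-0.2222]}}

```text
clock: 5.2
position: [0.5691, 0.0183, 0.0466]
ee_rot: [0.439, 0.898, -0.0, -0.001]
ft_force: [-3.3, 0.8, -0.0]
grip_width: -0.007
grasp_force: 1.3
```

Request:
{"name": "step_arm", "arguments": {"commands": [0,0.0117,-0.0014,0,0,0,-0.0278,0,0.0233,-0.0038,0,0,0,-0.0556,0,0.0346,-0.0072,0,0,0,-0.0833,0,0.0456,-0.0117,0,0,0,-0.1111,0,0.0562,-0.017,0,0,0,-0.1389,0,0.0662,-0.0233,0,0,0,-0.1667,0,0.0757,-0.0304,0,0,0,-0.1944,0,0.0845,-0.0383,0,0,0,-0.2222,0,0.0926,-0.0469,0,0,0,-0.25,0,0.0999,-0.0562,0,0,0,-0.2778]}}

```text
clock: 6.45
position: [0.6293, -0.0147, 0.0465]
ee_rot: [0.778, 0.629, -0.0, -0.001]
ft_force: [-1.2, 3.0, -0.7]
grip_width: 0.005
grasp_force: 1.3
```

```bash
python3 - <<'E'
from h import *
o=get_obs();print(o["clock"],o["position"],R.from_quat(o["ee_rot"]).as_matrix()[:2,0],o["ft_force"])
K,T=cam("wrist"); im=camera("wrist"); im2=camera("top")[140:250,180:320]
cv2.imwrite("pics/m2.png",np.hstack([im,cv2.resize(im2,(288,226)).repeat(1,0) if 0 else np.vstack([cv2.resize(im2,(288,226),interpolation=2),np.zeros((158,288,3),np.uint8)])])[:,:,::-1])
c=np.array([.5635,-.0629]);u=lambda a:np.array([np.cos(np.radians(a)),np.sin(np.radians(a))])
print(proj(np.r_[c+.111*u(65.2),.037],K,T),proj(np.r_[c+.105*u(78.1),.038],K,T),proj(np.r_[c+.189*u(65.2),.061],K,T))
E
```

```text
6.45 [ 0.62926147 -0.01469415  0.04650861] [0.20915006 0.97788326] [-1.17465691  3.02718788 -0.70610399]
[[203.98658429 165.28030816]] [[160.0537451  171.35546101]] [[224.51045767 -10.08788339]]
```

View pics/m2.png

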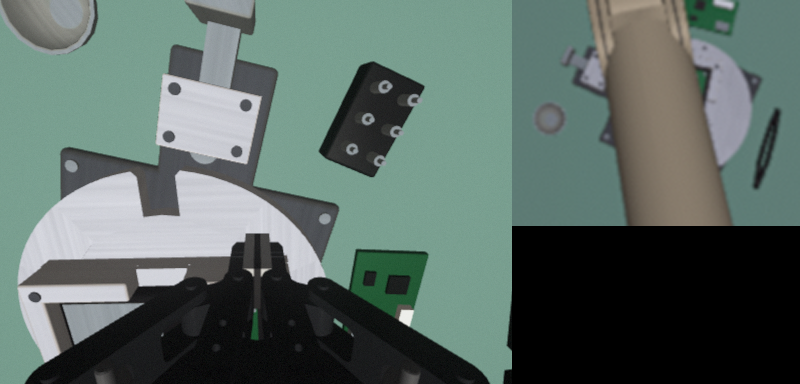

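The wrist view shows the slot mouth at about (132–180,171), the slot's inner end at (143–180,215) and the bolt nose at (204,163). The bolt's line is about 12° further on.

```bash
cat >> h.py <<'E'
C=np.array([.5635,-.0629])
def pol(px,z,K,T):
    d=ray(px,z,K,T)[:,:2]-C; return np.c_[np.linalg.norm(d,axis=1)*1e3,np.degrees(np.arctan2(d[:,1],d[:,0]))].round(1)
E
python3 - <<'E'
from h import *
K,T=cam("wrist")
print("slot mouth L/R, inner L/R\n",pol([(132,173),(180,170),(143,216),(180,214)],.038,K,T))
print("nose",pol([(204,164)],.037,K,T)); print("bar edges",pol([(204,22),(240,28),(199,81),(232,87)],.037,K,T))
print("guide screws",pol([(175,88),(246,105),(169,136),(237,151)],.043,K,T))
P=lambda th,y=.060:C+.055*u(78.1+th)+y*u(168.1+th)
u=lambda a:np.array([np.cos(np.radians(a)),np.sin(np.radians(a))])
for t in (-93,-96,-98,-99,-100,-101,-102,-103): print(t,((P(t)-P(-90))/.6).round(4),round((t+90)/180,4))
E
```

```text
slot mouth L/R, inner L/R
 [[104.2  86.5]
 [105.4  71.6]
 [ 77.6  87.5]
 [ 78.4  71.1]]
nose [[110.9  64.8]]
bar edges [[180.2  68.5]
 [181.4  63. ]
 [153.5  68.4]
 [154.4  62.1]]
guide screws [[148.6  72.4]
 [148.3  58.5]
 [124.7  73.8]
 [124.7  57.1]]
-93 [ 0.004  -0.0059] -0.0167
-96 [ 0.0076 -0.012 ] -0.0333
-98 [ 0.0099 -0.0161] -0.0444
-99 [ 0.011  -0.0182] -0.05
-100 [ 0.012  -0.0204] -0.0556
-101 [ 0.013  -0.0225] -0.0611
-102 [ 0.014  -0.0247] -0.0667
-103 [ 0.0149 -0.0268] -0.0722
```

Request:
{"name": "step_arm", "arguments": {"commands": [0,0.004,-0.0059,0,0,0,-0.0167,0,0.0076,-0.012,0,0,0,-0.0333,0,0.0099,-0.0161,0,0,0,-0.0444,0,0.012,-0.0204,0,0,0,-0.0556,0,0.013,-0.0225,0,0,0,-0.0611,0,0.014,-0.0247,0,0,0,-0.0667,0,0.014,-0.0247,0,0,0,-0.0667,0,0.014,-0.0247,0,0,0,-0.0667,0,0.014,-0.0247,0,0,0,-0.0667,0,0.014,-0.0247,0,0,0,-0.0667]}}

```text
clock: 7.8
position: [0.6379, -0.0307, 0.0472]
ee_rot: [0.839, 0.545, 0.0, 0.0]
ft_force: [0.7, 0.9, -1.5]
grip_width: 0.004
grasp_force: 0.9
```

```bash
python3 - <<'E'
from h import *
K,T=cam("wrist"); im=camera("wrist"); np.savez("k3.npz",K=K,T=T)
print(proj(np.r_[C+.105*np.array([.4195,.9078]),.038],K,T))
cv2.imwrite("pics/w3.png",cv2.resize(im[100:280,80:330,::-1],None,fx=3.2,fy=3.2,interpolation=2))
E
```

```text
[[162.50623503 168.97821969]]
```

View pics/w3.png

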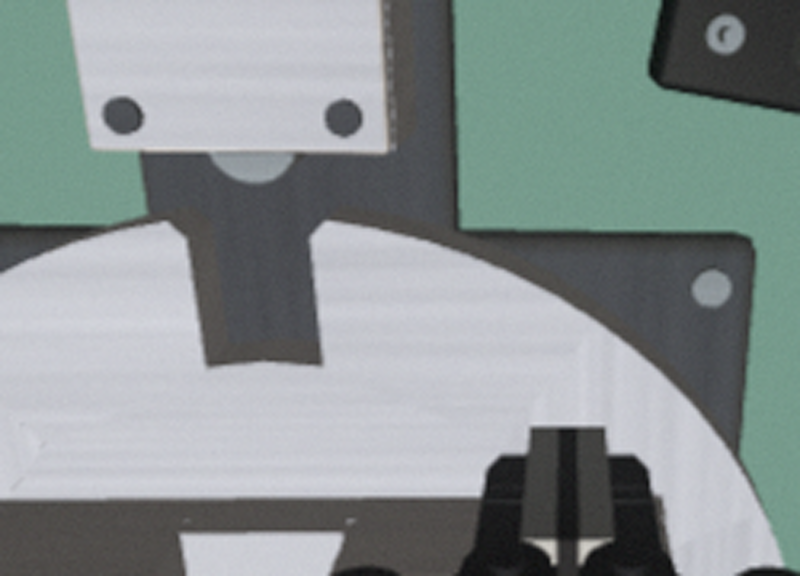

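The crop shows the slot nearly in line: the mouth spans (168–325,220), the inner end (207–322,366), and the bolt nose is at (254,183).

```bash
python3 - <<'E'
from h import *
d=np.load("k3.npz");K,T=d["K"],d["T"]; f=lambda p,z:pol((np.array(p)+.5)/3.2-.5+[80,100],z,K,T)
print(f([(168,220),(325,220),(188,238),(310,238),(207,366),(322,365)],.038)); print(f([(254,184),(210,153),(296,153)],.037)); print(f([(123,116),(343,117),(91,150),(390,152)],.043))
E
```

```text
[[106.5  74.4]
 [106.   59.5]
 [102.8  73. ]
 [102.5  60.9]
 [ 78.3  75.1]
 [ 78.1  59.4]]
[[111.5  66. ]
 [117.2  69.5]
 [117.2  62.2]]
[[125.4  74.3]
 [125.2  57.8]
 [121.   77.6]
 [120.9  53.9]]
```

Request:
{"name": "step_arm", "arguments": {"commands": [0,0.0005,-0.0011,0,0,0,-0.003,0,0.001,-0.0023,0,0,0,-0.006,0,0.001,-0.0023,0,0,0,-0.006,0,0.001,-0.0023,0,0,0,-0.006,0,0.011,0.018,0,0,0,-0.006,0,0.011,0.02,0.06,0,0,-0.003,0,0.011,0.02,0.125,0,0,-0.003,0,0.015,0.1,0.125,0,0,-0.003,0,0.019,0.19,0.125,0,0,-0.003,0,0.023,0.275,0.125,0,0,-0.003]}}

```text
clock: 9.1
position: [0.6516, 0.1366, 0.1223]
ee_rot: [0.841, 0.541, 0.0, 0.0]
ft_force: [0.1, 0.2, 0.6]
grip_width: 0.002
grasp_force: 0.0
```

```bash
python3 - <<'E'
from h import *
K,T=cam("wrist"); im=camera("wrist"); np.savez("k4.npz",K=K,T=T); K2,T2=cam("top"); im2=camera("top")
o=get_obs();print(o["clock"],o["position"],R.from_quat(o["ee_rot"]).as_matrix()[:2,0],o["ft_force"])
cv2.imwrite("pics/m4.png",np.hstack([im,np.vstack([cv2.resize(im2[150:250,210:310],(288,288),interpolation=2),np.zeros((96,288,3),np.uint8)])])[:,:,::-1])
print(proj(np.r_[C+.189*np.array([.413,.911]),.061],K,T))
E
```

```text
9.2 [0.65022899 0.14352071 0.12227983] [0.40646881 0.91365778] [-0.38158346  0.97065864  0.53730045]
[[259.80447682 240.53900056]]
```

View pics/m4.png

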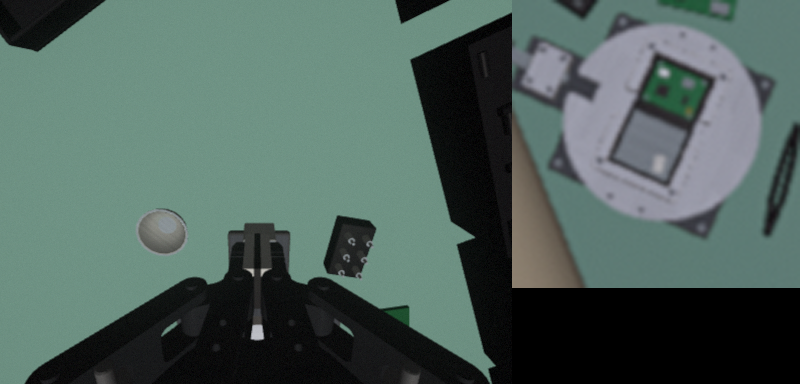

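The lug spans (228–290, 231–241) and lines up with the finger at column 259. The top view shows the slot facing the bolt. Next I descend just outside the lug.

Request:
{"name": "step_arm", "arguments": {"commands": [0,0,0,0,0,0,0,0,0,0,-0.03,0,0,0,0,0,0,-0.06,0,0,0,0,0,0,-0.09,0,0,0,0,0,0,-0.115,0,0,0,0,0,0,-0.13,0,0,0,0,0,0,-0.13,0,0,0,0,0,0,-0.13,0,0,0,0,0,0,-0.13,0,0,0,0,0,0,-0.13,0,0,0]}}

```text
clock: 10.45
position: [0.6518, 0.1346, 0.0446]
ee_rot: [0.841, 0.541, 0.0, 0.0]
ft_force: [0.8, -0.1, -0.5]
grip_width: -0.001
grasp_force: 0.0
```

```bash
python3 - <<'E'
from h import *
d=get_obs()["position"][:2]-C; n=np.array([.413,.911]); print(d@n,d@[.911,-.413])
E
```

```text
0.21636536102215506 -0.0010700848840764082
```

Request:
{"name": "step_arm", "arguments": {"commands": [0,-0.004,-0.009,0,0,0,0,0,-0.008,-0.018,0,0,0,0,0,-0.011,-0.0245,0,0,0,0,0,-0.014,-0.031,0,0,0,0,0,-0.017,-0.0375,0,0,0,0,0,-0.019,-0.042,0,0,0,0,0,-0.021,-0.0465,0,0,0,0,0,-0.023,-0.051,0,0,0,0,0,-0.025,-0.0555,0,0,0,0,0,-0.026,-0.0575,0,0,0,0]}}

```text
clock: 11.7
position: [0.6359, 0.0998, 0.0442]
ee_rot: [0.841, 0.541, 0.0, 0.0]
ft_force: [3.0, 1.8, -0.3]
grip_width: 0.001
grasp_force: 1.3
```

```bash
python3 - <<'E'
from h import *
d=get_obs()["position"][:2]-C; n=np.array([.413,.911]); print(d@n,d@[.911,-.413])
E
```

```text
0.17815323494492888 -0.0012093772610252069
```

Request:
{"name": "step_arm", "arguments": {"commands": [0,-0.0005,-0.001,0,0,0,0,0,-0.001,-0.002,0,0,0,0,0,-0.0014,-0.003,0,0,0,0,0,-0.0018,-0.004,0,0,0,0,0,-0.0023,-0.005,0,0,0,0,0,-0.0027,-0.006,0,0,0,0,0,-0.0031,-0.0068,0,0,0,0,0,-0.0034,-0.0076,0,0,0,0,0,-0.0034,-0.0076,0,0,0,0,0,-0.0034,-0.0076,0,0,0,0]}}

```text
clock: 12.95
position: [0.6339, 0.0953, 0.0441]
ee_rot: [0.841, 0.541, -0.0, 0.0]
ft_force: [2.7, 2.0, 2.0]
grip_width: -0.001
grasp_force: 1.0
```

```bash
python3 - <<'E'
from h import *
o=get_obs();d=o["position"][:2]-C; n=np.array([.413,.911]); print(d@n,d@[.911,-.413],o["ft_force"])
K,T=cam("wrist"); im=camera("wrist"); im2=camera("top"); np.savez("k5.npz",K=K,T=T)
cv2.imwrite("pics/m5.png",np.hstack([im,np.vstack([cv2.resize(im2[150:250,210:310],(288,288),interpolation=2),np.zeros((96,288,3),np.uint8)])])[:,:,::-1])
E
```

```text
0.1732239229779173 -0.0012194351757236796 [2.71064721 2.0029633  2.02416958]
```

View pics/m5.png

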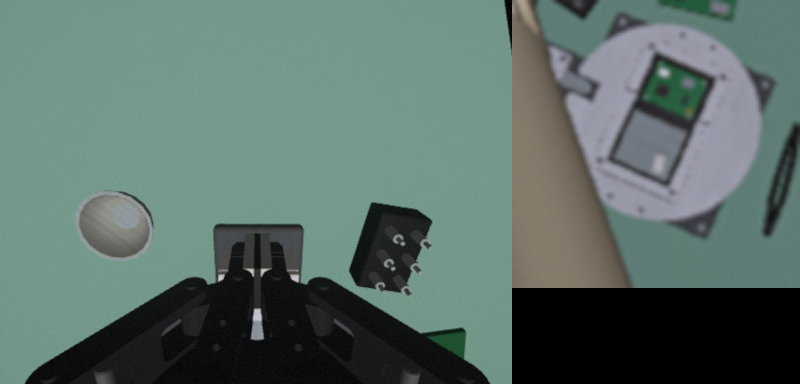

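The bolt is well into the slot and the force is still only about 3 N, so it is not yet against its stop. I push on gently.

Request:
{"name": "step_arm", "arguments": {"commands": [0,-0.0003,-0.0007,0,0,0,0,0,-0.0006,-0.0013,0,0,0,0,0,-0.0009,-0.002,0,0,0,0,0,-0.0012,-0.0026,0,0,0,0,0,-0.0014,-0.0031,0,0,0,0,0,-0.0014,-0.0031,0,0,0,0,0,-0.0014,-0.0031,0,0,0,0,0,-0.0014,-0.0031,0,0,0,0,0,-0.0014,-0.0031,0,0,0,0,0,-0.0014,-0.0031,0,0,0,0]}}

```text
clock: 14.3
position: [0.6334, 0.0945, 0.0442]
ee_rot: [0.841, 0.541, 0.001, -0.0]
ft_force: [3.9, 4.7, -0.9]
grip_width: -0.002
grasp_force: 3.1
```

```bash
python3 - <<'E'
from h import *
o=get_obs();d=o["position"][:2]-C; n=np.array([.413,.911]); print(d@n,d@[.911,-.413],o["ft_force"])
E
```

```text
0.1723189277488027 -0.0013025906364013398 [ 3.92444234  4.7397145  -0.92571174]
```

Request:
{"name": "step_arm", "arguments": {"commands": [0,-0.0004,-0.0008,0,0,0,0,0,-0.0008,-0.0017,0,0,0,0,0,-0.0008,-0.0017,0,0,0,0,0,-0.0008,-0.0017,0,0,0,0,0,0.005,0.011,0,0,0,0,0,0.017,0.038,0,0,0,0,0,0.024,0.053,0,0,0,0,0,0.024,0.053,0.08,0,0,0,0,0.024,0.053,0.16,0,0,0,0,0.024,0.053,0.22,0,0,0]}}

```text
clock: 15.55
position: [0.6479, 0.1261, 0.1783]
ee_rot: [0.841, 0.541, 0.001, 0.0]
ft_force: [-0.1, 0.3, -0.2]
grip_width: 0.001
grasp_force: 0.0
```

Request:
{"name": "step_arm", "arguments": {"commands": [0,0,0,0.02,0,0,0,0,-0.02,-0.08,0.02,0,0,0,0,-0.035,-0.13,0.02,0,0,0,0,-0.05,-0.18,0.02,0,0,0,0,-0.05,-0.2,0.02,0,0,0,0,-0.05,-0.2,0.02,0,0,0,0,-0.05,-0.2,0.02,0,0,0,0,-0.05,-0.2,0.02,0,0,0,0,-0.05,-0.2,0.02,0,0,0,0,-0.05,-0.2,0.02,0,0,0]}}

```text
clock: 16.8
position: [0.6175, 0.0057, 0.1881]
ee_rot: [0.841, 0.541, 0.0, -0.0]
ft_force: [-0.4, -0.2, 0.4]
grip_width: 0.002
grasp_force: 0.0
```

```bash
python3 - <<'E'
from h import *
o=get_obs(); K,T=cam("wrist"); im=camera("wrist"); np.savez("k6.npz",K=K,T=T); print(o["position"],o["ft_force"],o["clock"])
cv2.imwrite("pics/w6.png",im[:,:,::-1])
n=np.array([.413,.911]);print(proj([np.r_[C+.161*n,.061],np.r_[C+.083*n,.037],np.r_[C+.153*n,.043],np.r_[C+.105*n,.038]],K,T))
E
```

```text
[0.61751167 0.0057012  0.18812914] [-0.35671306 -0.23719533  0.35461387] 16.8
[[234.69220712 105.24325486]
 [238.35977704 178.51603553]
 [236.30949008 113.05547086]
 [237.81282953 159.11215895]]
```

View pics/w6.png

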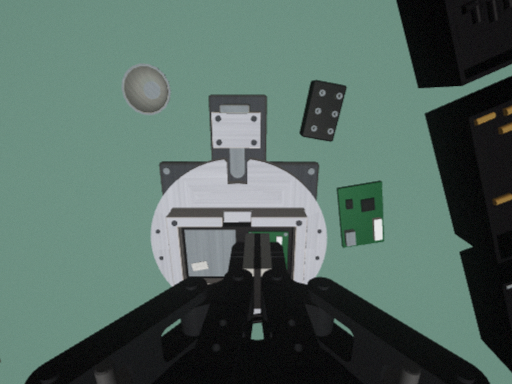

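The nose tip is at (238,178), where full home predicts 178.5. The lug is flush against the guide at row 105–112, the bolt is centred in the slot, and the hand is clear.

```bash
python3 -c "
from workcell import *
print(hand_in())"
```

```text
the job is handed in; nothing more can be done
None
```

The fixture is locked: the slot faces the bolt, the bolt is fully home by the last wrist picture, the hand is clear, and the job was handed in about 17 s into the 56 s allowed; the judge's result was not shown.

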